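# Do up the loose wing nut of the plant press

### The job

One of the two wing nuts on the plant press is loose and stands high on its stud. Turn it clockwise (seen from above) by pushing its wings round from behind with repeated gentle fingertip strokes, never taking it between the fingers, until it is fully home on its washer and goes no farther. Lift nothing: the press stays where it lies, the jar, the name stand and the scoop are left alone, and the hand ends clear of everything.

Things in the scene. Friction and masses are not known exactly. Their poses are not given: they have to be found in the camera images.
- press: Plant press lying loose on the table, 2.6 kg: two plywood boards 160 mm (its x) by 300 mm (its y) with blotters between; top of the upper board 60 mm above the table. Origin: centre of its underside, z up. Two 10 mm steel studs at x = 0, y = +90 and y = -90 mm end 110 mm above the table. The loose nut is on the +y stud; the equal nut on the -y stud is home and does not turn.
- handle (a point): Middle of the press's steel carrying handle: a 10 mm bar parallel to the press's y axis at x = -56 mm, 100 mm above the table, with a leg at each end (y = -125 and +125 mm). The wings just clear it; it is too close to the nuts for a finger to pass between.
- nut_turn (a joint): Turn of the loose nut in rad, growing clockwise seen from above. At value q its wings point at 90 deg - q and 270 deg - q, counter-clockwise from the press's x axis. Starts between 0.3 and 2.5; 9.5 is home, where a rubber washer stops it softly (springs back to 9.5). It sinks 8 mm a turn. Light friction (0.04 N m, about 1.5 N at the wings) holds it where it is left.
- wingnut: The loose aluminium wing nut. Origin on its axis at its underside, z up: 62 mm above the table when home, up to 12 mm higher when loose. Hub 13 mm in radius at the foot, 20 mm tall; two flat upright wings 7 mm thick along its y axis reach 40 mm from the axis, undersides about 6 mm and tops 33 mm above the origin. It can only turn and sink on its stud.
- wing_tip (a point): Outer end of one wing of the loose nut, 40 mm from the nut's axis and 20 mm above the nut's underside.
- jar: Closed amber glass jar with a black lid, 62 mm in diameter, 95 mm tall; origin at the centre of its foot. A bystander.
- tag: Name stand: a wooden block 30 x 50 x 16 mm with a thin stick and a small blank blackboard 75 mm wide (its y), 105 mm tall in all; origin at the centre of its foot. A bystander.
- scoop: Steel scoop lying flat: open pan 85 x 60 x 35 mm centred on its origin (underside), 18 mm thick handle running to 141 mm along its -x. A bystander.

How it is judged:
At the end, for the whole second after the job is handed in: The loose nut is home (joint above 9.25 of 9.5 rad) and at rest; the press lies flat, at rest, within 30 mm of where it started; jar, name stand and scoop within 20 mm of where they started (value of joint nut_turn above 9.25 rad and velocity of joint nut_turn below 0.1 rad/s and distance of press from where it was at the start of the episode below 0.03 m and angle between press's own z axis and vertical below 0.05 rad and linear speed of press below 0.02 m/s and distance of each of jar, tag, scoop from where it was at the start of the episode below 0.02 m); the robot touches nothing.
It fails at once if the press is lifted (more than 8 mm) or tipped (more than 0.1 rad) (height (world z) of press above 0.008 m or angle between press's own z axis and vertical above 0.1 rad).
It fails at once if the press is shoved away (more than 40 mm) (distance of press from where it was at the start of the episode above 0.04 m).
It fails at once if the nut is pushed or squeezed harder than 25 N (contact force between the fingers and wingnut above 25 N).
It fails at once if a bystander is lifted or shoved away (more than 30 mm) (distance of any of jar, tag, scoop from where it was at the start of the episode above 0.03 m).
It fails at once if the nut is pinched (touched with a wing or the hub midway between the two fingers) (x of the grasp point in the frame of wingnut between -0.005 and 0.005 m and y of the grasp point in the frame of wingnut between -0.045 and 0.045 m and z of the grasp point in the frame of wingnut below 0.04 m and contact force between the fingers and wingnut above 0.5 N).
It also fails if it takes over 67 s, if anything falls off the work surface, if the arm or the gripper's body presses on something with over 40 N, if the wrist force passes 120 N, or if a joint passes its speed limit or range.

### The arm

A 6-joint arm with a two-finger parallel gripper is mounted at the origin on the work surface. World frame = base frame: x ahead of the robot, y to its left, z up, the work surface at z = 0. Lengths are in m, angles in rad, forces in N, time in s.
With the tool pointing down it reaches from about 0.425 to 1.125 m from the base axis. Payload 14.9 kg.
Tool frame: the origin (TCP) lies on the front face of the gripper's body, between the roots of the fingers; the fingertips stand 78 mm ahead of it and the grasp point (between the pads) lies 60 mm ahead of it; z points along the fingers, y is the direction in which the jaws open and shut (so a half turn about z gives the same grasp; the last joint's range is limited). The gripper opens to 91 mm and grips with 3 to 60 N. Pads are 32 mm wide; open, the fingers measure 118 mm over their backs; the gripper's body (76 mm by 178 mm) begins 60 mm behind the grasp point.
Start: joints at [1.167, 0.379, 1.734, -0, 1.028, -0.033], TCP at [0.254, 0.652, 0.292] pointing down, gripper open.
Joint ranges: [-2.77, 2.77], [-0.74, 2.19], [0, 2.66], [-1.06, 4.2], [0.31, 2.87], [-3.08, 3.08]. Speed limits (rad/s): [1.89, 1.89, 2.39, 3.14, 3.14, 3.14].

### API

Orientations are given as a rotation vector (axis times angle).
In Python, from plant import arm, imaging, order gives the robot as it stands.
- The arm moves only by the tool carry_out, never from a script. Its argument "motion" is one flat list of numbers, 5 for each row, row after row: the shift along the tool's x, y, z in m, then the turn about the tool's z in degrees, then the gripper command: -1 is fully open, 1 is shut, values between are in proportion. A call has 1 to 12 rows; each row is the pose to reach, as a shift and turn from the pose commanded when the call began, along the tool's axes at that moment; what a row does not reach only later rows make up. A row lasts 1/10 s, in which the tool goes at most 50 mm and 8.59 degrees, less where a joint would pass 70% of its speed; a pose out of reach is approached as far as the arm can. A call with a gripper value outside its range is refused whole. The fingers move at their own pace and stop on an object; the grip force is fixed at half the most. Time passes only in rows, so rows that repeat a pose let the fingers close. It gives the time, the measured TCP pose, the force and the opening at its end, in the units of the state.
- arm.read_state(): the state, without advancing time (a new reading comes with each control period).
- imaging.grab_frame(name): name is "scene" or "top"; returns a dict with "color" (420x560x3 uint8, red, green, blue), "z_map" (420x560 float32, m along the optical axis (not along the pixel's ray), 0 where there is no reading), "mtx" (3x3 intrinsics, pixels), "R" (3x3) and "t" (3): a world point X has camera coordinates R X + t. Camera axes: x right, y down, z forward; pixel columns grow to the right and rows downward; lengths in m; the calibration is good to about 2 mm. A picture is of the moment at which its call begins.
- order.close_job(): hands the job in, once; it reports no verdict.
The state is a dict: "clock": time; "q": joint angles; "joint_velocities": joint speeds; "effort": joint torques, N m; "eef_pos": TCP position; "eef_rot": TCP orientation; "wrist_force": force on the tool from outside, world axes, zero at the start; "wrist_torque": the same for the moment, N m; "gripper_width": opening from 0.0 (shut) to 1.0 (fully open).
Only numpy, scipy, OpenCV 4.12 (cv2) and the standard library are available. Lean on these libraries where they do the work, as an engineer would, in place of code of your own. Each camera call takes 0.05 s, during which the arm holds its last target. There are 200 camera calls.

## Working session

There is one attempt and no reset: what is moved stays moved. The work goes in short steps, Python scripts to look and compute and a tool call to move; the robot and the scene stay as the last step left them, time stands still between calls to the robot, and variables do not carry over. Pictures are saved under pics/ and viewed, about 8 in all and at most 12, crops included, and the job is handed in when it is done.

Besides the shell and the picture viewer there is one more tool, called after "Emit:" as name(argument=value, ...), one argument or row to a line, values as JSON. carry_out: Moves the arm, as the interface text tells. Its arguments: {"type":"object","properties":{"motion":{"type":"array","items":{"type":"number"}}},"required":["motion"]}

```bash
ls; mkdir -p pics
cat > h.py <<'E'
import numpy as np,cv2
from plant import arm,imaging,order
def grab(n):
    f=imaging.grab_frame(n); f['mtx']=np.array(f['mtx']);f['R']=np.array(f['R']);f['t']=np.array(f['t']);return f
def cloud(f):
    z=np.array(f['z_map']);v,u=np.mgrid[:z.shape[0],:z.shape[1]]
    K=f['mtx'];c=np.stack([(u-K[0,2])/K[0,0]*z,(v-K[1,2])/K[1,1]*z,z],-1)
    P=(c-f['t'])@f['R'];P[z==0]=np.nan;return P
def save(n,img,s=1):
    cv2.imwrite('pics/'+n,cv2.cvtColor(cv2.resize(img,None,fx=s,fy=s),cv2.COLOR_RGB2BGR))
E
python3 - <<'E'
from h import *
for n in('scene','top'):
    f=grab(n);save(n+'0.png',f['color'],1.0);P=cloud(f);np.save(n+'0.npy',P)
    print(n,f['R'].round(2).tolist(),f['t'].round(3),f['mtx'][0,0])
s=arm.read_state();print(s)
E
```

```text
pics
scene [[-0.7, 0.72, 0.0], [0.47, 0.46, -0.75], [-0.54, -0.52, -0.66]] [ 0.403 -0.211  1.768] 517.3837542750153
top [[0.01, -1.0, -0.0], [-1.0, -0.01, -0.05], [0.05, 0.0, -1.0]] [0.012 0.553 1.612] 540.502610454821
{'clock': 0.1, 'q': array([ 1.16670405e+00,  3.79373710e-01,  1.73471115e+00,  1.54889747e-05,
        1.02850412e+00, -3.33097330e-02]), 'joint_velocities': array([-3.34554009e-04, -9.52781868e-04, -1.20902122e-03,  3.22621922e-04,
        3.19893877e-03, -3.11518309e-05]), 'effort': array([ 3.38634782e-03, -7.65031242e+01, -4.35299599e+01,  6.53780694e-02,
        3.96472716e-02,  8.88246703e-07]), 'eef_pos': array([0.25354275, 0.65217471, 0.29164707]), 'eef_rot': array([-5.79063322e-01, -3.08753109e+00,  1.52312529e-03]), 'wrist_force': array([0.01892485, 0.17503647, 0.54604252]), 'wrist_torque': array([-0.05156676,  0.00221034, -0.05358793]), 'gripper_width': 0.9997516499283128}
```

View pics/scene0.png

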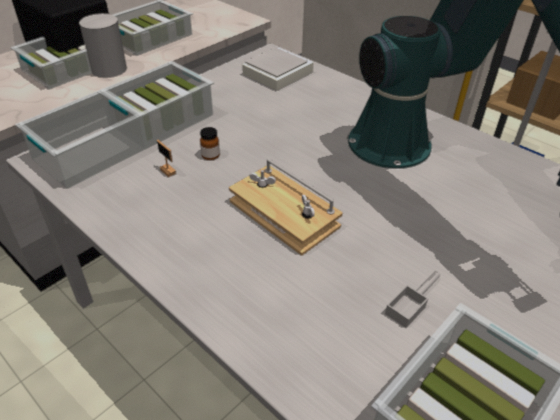

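View pics/top0.png

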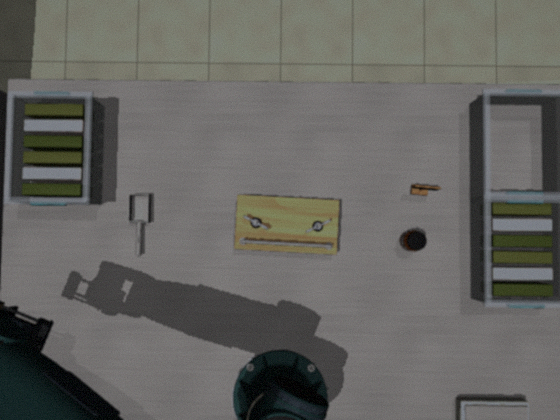

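Scene: the press lies in the middle with its handle on the robot side. Top: press at about (288,224), nuts at (256,222) and (318,226). The scoop is at (140,220), the jar at (413,240) and the tag at (424,188).

Run:
```python
from h import *
P=np.load('top0.npy')
f=grab('top');P=cloud(f)
for n in range(4): P=np.where(np.isnan(P),cloud(grab('top')),P)
S=P[190:262,230:345].reshape(-1,3);S=S[~np.isnan(S[:,0])]
b=S[(S[:,2]>.05)&(S[:,2]<.068)]
r=cv2.minAreaRect(b[:,:2].astype(np.float32));print('board',r,'z',np.median(b[:,2]))
for lo in(.075,.085,.095,.105):
  print(lo,((S[:,2]>lo)).sum())
h=S[(S[:,2]>.072)]
for p in h[np.argsort(-h[:,1])]: print(p.round(3).tolist(),end=' ')
c=f['color'][180:270,225:350];save('crop1.png',c,6)
for nm,(a,bb,c0,d) in dict(scoop=(185,260,125,160),jar=(225,255,395,432),tag=(178,200,405,445)).items():
  Q=P[a:bb,c0:d].reshape(-1,3);Q=Q[Q[:,2]>.012];print('\n',nm,Q.min(0).round(3),Q.max(0).round(3))
```

```text
board ((0.5137639045715332, -0.01407352089881897), (0.30028825998306274, 0.16035893559455872), 87.49874114990234) z 0.060127956044512196
0.075 527
0.085 486
0.095 410
0.105 165
[0.463, 0.118, 0.101] [0.466, 0.115, 0.104] [0.463, 0.114, 0.106] [0.46, 0.114, 0.107] [0.463, 0.112, 0.102] [0.46, 0.112, 0.103] [0.466, 0.112, 0.104] [0.532, 0.11, 0.096] [0.534, 0.11, 0.098] [0.466, 0.109, 0.103] [0.46, 0.109, 0.107] [0.463, 0.109, 0.11] [0.537, 0.107, 0.1] [0.534, 0.107, 0.101] [0.531, 0.107, 0.106] [0.466, 0.106, 0.103] [0.463, 0.106, 0.105] [0.46, 0.106, 0.11] [0.531, 0.104, 0.105] [0.528, 0.104, 0.105] [0.534, 0.104, 0.108] [0.466, 0.104, 0.096] [0.463, 0.103, 0.1] [0.46, 0.103, 0.102] [0.534, 0.101, 0.104] [0.528, 0.101, 0.106] [0.531, 0.101, 0.107] [0.466, 0.101, 0.1] [0.458, 0.101, 0.099] [0.463, 0.1, 0.103] [0.46, 0.1, 0.106] [0.526, 0.098, 0.104] [0.528, 0.098, 0.108] [0.531, 0.098, 0.11] [0.458, 0.098, 0.098] [0.466, 0.098, 0.102] [0.463, 0.098, 0.103] [0.461, 0.098, 0.104] [0.529, 0.096, 0.102] [0.531, 0.096, 0.106] [0.526, 0.095, 0.109] [0.461, 0.095, 0.101] [0.466, 0.095, 0.103
[... 10401 characters left out ...]
101] [0.526, -0.129, 0.097] [0.454, -0.13, 0.1] [0.457, -0.13, 0.098] [0.52, -0.13, 0.093] [0.452, -0.131, 0.109] [0.454, -0.132, 0.102] [0.449, -0.132, 0.102] [0.523, -0.132, 0.097] [0.52, -0.132, 0.096] [0.526, -0.133, 0.093] [0.455, -0.134, 0.107] [0.449, -0.134, 0.107] [0.452, -0.135, 0.101] [0.529, -0.135, 0.092] [0.526, -0.136, 0.087] [0.523, -0.136, 0.087] [0.452, -0.137, 0.105] [0.455, -0.138, 0.102] [0.449, -0.138, 0.101] [0.523, -0.138, 0.092] [0.526, -0.139, 0.088] [0.452, -0.14, 0.105] [0.454, -0.141, 0.096] [0.492, -0.155, 0.073] 
 scoop [0.418 0.396 0.012] [0.601 0.458 0.044]

 jar [ 0.439 -0.413  0.013] [ 0.501 -0.353  0.105]

 tag [ 0.607 -0.449  0.012] [ 0.639 -0.376  0.113]
```

View pics/crop1.png

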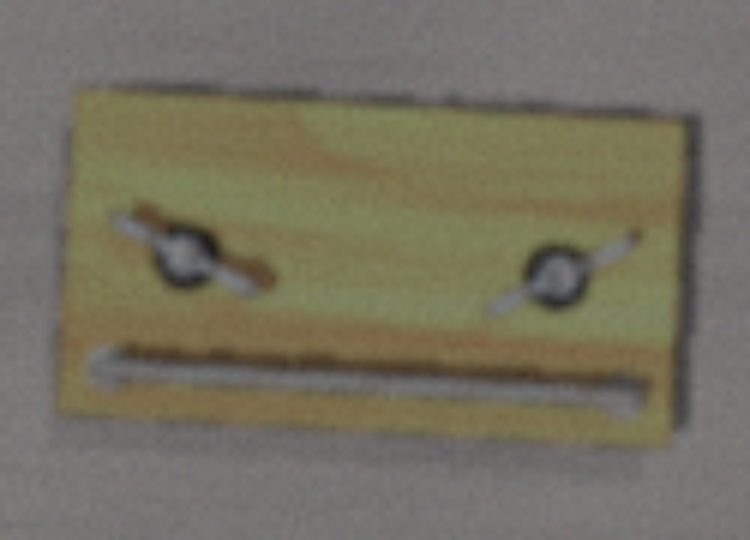

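Measured: press centre at (0.514, -0.014), yaw -2.5°, board top at 0.060 as specified. The loose nut is at (0.518, 0.076) and its wing lies at about 63° in world, so q ≈ 0.42. Plan: three half-turn strokes with shut fingers. The tool turns with the wing, and the fingers only enter from the side away from the handle.

```bash
cat > plan.py <<'E'
import numpy as np,sys
from scipy.spatial.transform import Rotation as Ro
from plant import arm
C=np.array([.518,.076])
def pose(phi,gap,z,r=.032):          # wing world deg, gap behind wing, TCP z
    a=np.radians(phi);n=.017+gap
    p=C+r*np.array([np.cos(a),np.sin(a)])+n*np.array([-np.sin(a),np.cos(a)])
    return np.r_[p,z],phi+180
def rows(targets):
    s=arm.read_state();R=Ro.from_rotvec(s['eef_rot']).as_matrix();p0=s['eef_pos']
    a0=np.degrees(np.arctan2(R[1,0],R[0,0]))
    for p,al in targets:
        d=R.T@(p-p0);t=a0-al;t=(t+180)%360-180
        print('%.3f,%.3f,%.3f,%.1f,1,'%(*d,t),end=' ')
    print('\nstate',s['clock'],p0.round(4),round(a0,1),'q6',s['q'][5].round(2),'F',s['wrist_force'].round(2))
E
python3 -c "
from plan import *
rows([pose(63.4,.010,.292),pose(63.4,.010,.20),pose(63.4,.010,.156)])"
```

```text
-0.431,-0.407,0.000,-84.6,1, -0.431,-0.407,0.092,-84.6,1, -0.431,-0.407,0.136,-84.6,1, 
state 0.35 [0.2536 0.6524 0.2921] 158.8 q6 -0.03 F [ 0.16 -0.13 -0.42]
```

Emit:
carry_out(
  motion=[-0.036, -0.034, 0, -7, 1, -0.072, -0.068, 0, -14, 1, -0.108, -0.102, 0, -21, 1, -0.144, -0.136, 0, -28, 1, -0.18, -0.17, 0, -35, 1, -0.215, -0.203, 0, -42, 1, -0.251, -0.237, 0, -49, 1, -0.287, -0.271, 0, -56, 1, -0.323, -0.305, 0, -63, 1, -0.359, -0.339, 0, -70, 1, -0.395, -0.373, 0, -77, 1, -0.431, -0.407, 0, -84.6, 1],
)

```text
clock: 1.55
eef_pos: [0.5079, 0.1162, 0.2925]
eef_rot: [-1.651, 2.672, -0.0]
wrist_force: [0.2, 0.3, -0.3]
gripper_width: 0.008
```

Emit:
carry_out(
  motion=[0, 0, 0, 0, 1, 0, 0, 0, 0, 1, 0, 0, 0, 0, 1],
)

```text
clock: 1.85
eef_pos: [0.507, 0.1189, 0.2922]
eef_rot: [1.643, -2.678, -0.0]
wrist_force: [0.1, 0.4, -0.1]
gripper_width: 0.004
```

```bash
python3 -c "
from plan import *
rows([pose(63.4,.010,.292),pose(63.4,.010,.20),pose(63.4,.010,.158)])
from h import *
f=grab('scene');save('s1.png',f['color'][140:270,190:370],4)"
```

```text
0.001,-0.002,0.000,-0.3,1, 0.001,-0.002,0.092,-0.3,1, 0.001,-0.002,0.134,-0.3,1, 
state 1.85 [0.507  0.1189 0.2922] -116.9 q6 -2.49 F [ 0.06  0.41 -0.06]
```

View pics/s1.png

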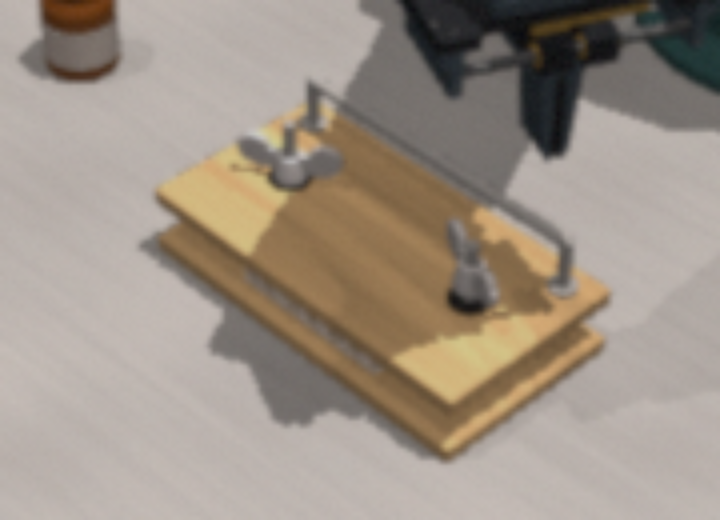

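The shut fingers (tip at about (553,150) in the crop) hang above and behind the loose nut at (465,270), with nothing in the way. I'll descend.

Emit:
carry_out(
  motion=[0.001, -0.002, 0.03, 0, 1, 0.001, -0.002, 0.06, 0, 1, 0.001, -0.002, 0.09, 0, 1, 0.001, -0.002, 0.11, 0, 1, 0.001, -0.002, 0.125, 0, 1, 0.001, -0.002, 0.134, 0, 1, 0.001, -0.002, 0.134, 0, 1, 0.001, -0.002, 0.134, 0, 1],
)

```text
clock: 2.7
eef_pos: [0.509, 0.1167, 0.1589]
eef_rot: [-1.645, 2.676, -0.0]
wrist_force: [-0.4, 0.1, -0.4]
gripper_width: -0.0
```

```bash
python3 -c "
from plan import *
rows([pose(63.4,.007,.158),pose(63.4,.003,.158),pose(63.4,0,.158)]+[pose(63.4-6*i,-.0005,.158) for i in range(1,10)])"
```

```text
0.000,-0.002,0.001,-0.2,1, 0.000,-0.006,0.001,-0.2,1, 0.000,-0.009,0.001,-0.2,1, -0.001,-0.013,0.001,5.8,1, -0.002,-0.017,0.001,11.8,1, -0.003,-0.020,0.001,17.8,1, -0.004,-0.024,0.001,23.8,1, -0.004,-0.028,0.001,29.8,1, -0.003,-0.032,0.001,35.8,1, -0.003,-0.035,0.001,41.8,1, -0.001,-0.039,0.001,47.8,1, 0.000,-0.042,0.001,53.8,1, 
state 2.7 [0.509  0.1167 0.1589] -116.8 q6 -2.49 F [-0.44  0.15 -0.35]
```

Emit:
carry_out(
  motion=[0, -0.002, 0.001, 0, 1, 0, -0.006, 0.001, 0, 1, 0, -0.009, 0.001, 0, 1, -0.001, -0.013, 0.001, 5.8, 1, -0.002, -0.017, 0.001, 11.8, 1, -0.003, -0.02, 0.001, 17.8, 1, -0.004, -0.024, 0.001, 23.8, 1, -0.004, -0.028, 0.001, 29.8, 1, -0.003, -0.032, 0.001, 35.8, 1, -0.003, -0.035, 0.001, 41.8, 1, -0.001, -0.039, 0.001, 47.8, 1, 0, -0.042, 0.001, 53.8, 1],
)

```text
clock: 3.9
eef_pos: [0.5465, 0.0972, 0.1574]
eef_rot: [-0.248, 3.132, 0.0]
wrist_force: [-1.2, 1.5, -0.2]
gripper_width: -0.003
```

```bash
python3 -c "
from plan import *
rows([pose(9.4-6*i,-.0005,.158) for i in range(1,13)])
from h import *
f=grab('scene');save('s2.png',f['color'][140:270,190:370],4)"
```

```text
-0.002,-0.003,-0.001,5.7,1, -0.003,-0.007,-0.001,11.7,1, -0.004,-0.010,-0.001,17.7,1, -0.004,-0.014,-0.001,23.7,1, -0.005,-0.018,-0.001,29.7,1, -0.004,-0.022,-0.001,35.7,1, -0.003,-0.025,-0.001,41.7,1, -0.002,-0.029,-0.001,47.7,1, -0.001,-0.032,-0.001,53.7,1, 0.001,-0.036,-0.001,59.7,1, 0.003,-0.039,-0.001,65.7,1, 0.006,-0.042,-0.001,71.7,1, 
state 3.9 [0.5465 0.0972 0.1574] -170.9 q6 -1.6 F [-1.2   1.46 -0.18]
```

View pics/s2.png

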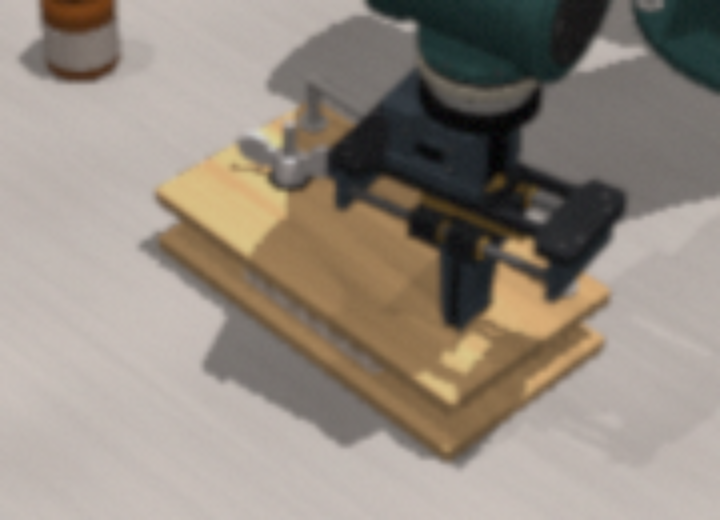

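The fingers (tip at about (465,320)) have turned the nut, which is hidden behind them. The wrist force of about 2 N fits the expected friction, and the press has not moved. I'll continue the stroke.

Emit:
carry_out(
  motion=[-0.002, -0.003, -0.001, 5.7, 1, -0.003, -0.007, -0.001, 11.7, 1, -0.004, -0.01, -0.001, 17.7, 1, -0.004, -0.014, -0.001, 23.7, 1, -0.005, -0.018, -0.001, 29.7, 1, -0.004, -0.022, -0.001, 35.7, 1, -0.003, -0.025, -0.001, 41.7, 1, -0.002, -0.029, -0.001, 47.7, 1, -0.001, -0.032, -0.001, 53.7, 1, 0.001, -0.036, -0.001, 59.7, 1, 0.003, -0.039, -0.001, 65.7, 1, 0.006, -0.042, -0.001, 71.7, 1],
)

```text
clock: 5.15
eef_pos: [0.5474, 0.0548, 0.1585]
eef_rot: [1.629, 2.685, 0.001]
wrist_force: [1.5, 0.7, -1.1]
gripper_width: 0.004
```

```bash
python3 -c "
from plan import *
rows([pose(-62.6-6*i,-.0005,.158) for i in range(1,7)]+[pose(-98.6,.006,.158),pose(-98.6,.012,.158),pose(-98.6,.015,.190),pose(-98.6,.015,.215)])"
```

```text
-0.001,-0.003,0.001,6.1,1, -0.002,-0.007,0.001,12.1,1, -0.003,-0.011,0.001,18.1,1, -0.004,-0.014,0.000,24.1,1, -0.004,-0.018,0.000,30.1,1, -0.003,-0.022,0.000,36.1,1, -0.007,-0.017,0.000,36.1,1, -0.011,-0.012,0.001,36.1,1, -0.012,-0.009,-0.031,36.1,1, -0.012,-0.009,-0.056,36.1,1, 
state 5.15 [0.5474 0.0548 0.1585] 117.5 q6 -0.42 F [ 1.45  0.67 -1.07]
```

Emit:
carry_out(
  motion=[-0.001, -0.003, 0.001, 6.1, 1, -0.002, -0.007, 0.001, 12.1, 1, -0.003, -0.011, 0.001, 18.1, 1, -0.004, -0.014, 0, 24.1, 1, -0.004, -0.018, 0, 30.1, 1, -0.003, -0.022, 0, 36.1, 1, -0.003, -0.022, 0, 36.1, 1, -0.007, -0.017, 0, 36.1, 1, -0.011, -0.012, 0, 36.1, 1, -0.012, -0.009, -0.031, 36.1, 1, -0.012, -0.009, -0.06, 36.1, 1, -0.012, -0.009, -0.06, 36.1, 1],
)

```text
clock: 6.35
eef_pos: [0.5471, 0.0403, 0.2217]
eef_rot: [2.375, 2.052, 0.007]
wrist_force: [1.0, 0.2, -1.0]
gripper_width: 0.004
```

```bash
python3 -c "
from plan import *
rows([pose(82,.009,.22),pose(82,.009,.158)])
from h import *
f=grab('top');save('t3.png',f['color'][180:270,225:350],5)
f=grab('scene');save('s3.png',f['color'][140:270,190:370],4)"
```

```text
0.063,-0.060,0.001,179.7,1, 0.063,-0.060,0.063,179.7,1, 
state 6.35 [0.5471 0.0403 0.2217] 81.7 q6 0.18 F [ 1.    0.23 -0.96]
```

View pics/s3.png

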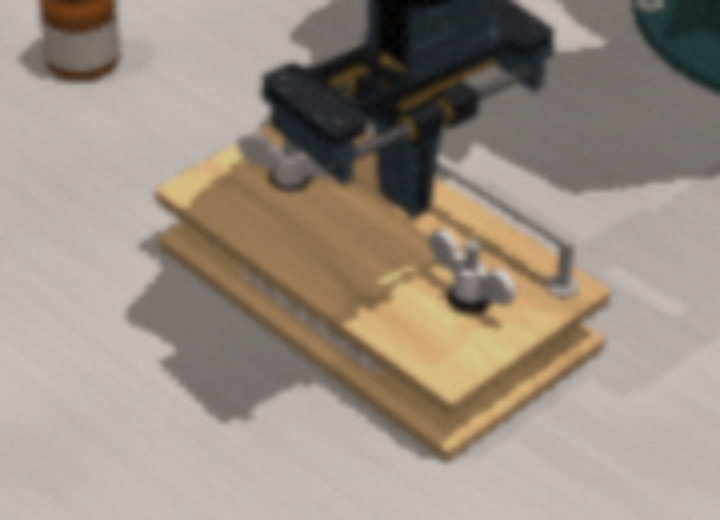

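Wings now point at about (445,245) and (500,290) in the crop, roughly along the press's y axis as planned. The fingers are clear above. I'll wind the tool back half a turn for stroke 2.

Emit:
carry_out(
  motion=[0.005, -0.005, 0, -7.5, 1, 0.01, -0.01, 0, -15, 1, 0.016, -0.015, 0, -22.5, 1, 0.021, -0.02, 0, -30, 1, 0.026, -0.025, 0, -37.5, 1, 0.032, -0.03, 0, -45, 1, 0.037, -0.035, 0, -52.5, 1, 0.042, -0.04, 0, -60, 1, 0.047, -0.045, 0, -67.5, 1, 0.053, -0.05, 0, -75, 1, 0.058, -0.055, 0, -82.5, 1, 0.063, -0.06, 0, -90, 1],
)

```text
clock: 7.65
eef_pos: [0.4941, 0.1115, 0.217]
eef_rot: [-0.221, -3.132, 0.001]
wrist_force: [0.2, 0.1, 0.5]
gripper_width: 0.005
```

Emit:
carry_out(
  motion=[0, 0, 0, -7.5, 1, 0, 0, 0, -15, 1, 0, 0, 0, -22.5, 1, 0, 0, 0, -30, 1, 0, 0, 0, -37.5, 1, 0, 0, 0, -45, 1, 0, 0, 0, -52.5, 1, 0, 0, 0, -60, 1, 0, 0, 0, -67.5, 1, 0, 0, 0, -75, 1, 0, 0, 0, -82.5, 1, 0, 0, 0, -89, 1],
)

```text
clock: 8.85
eef_pos: [0.4942, 0.1113, 0.217]
eef_rot: [2.037, -2.389, -0.002]
wrist_force: [-0.2, -0.3, -0.2]
gripper_width: 0.005
```

```bash
python3 -c "
from plan import *
rows([pose(82,.009,.22),pose(82,.009,.157)])
import numpy as np
from h import *
P=[cloud(grab('top')) for _ in range(3)]
Q=np.concatenate([p[190:262,230:345].reshape(-1,3) for p in P])
b=Q[(Q[:,2]>.05)&(Q[:,2]<.068)];print(cv2.minAreaRect(b[:,:2].astype(np.float32)))
m=(Q[:,2]>.085)&(Q[:,2]<.125)&(np.hypot(Q[:,0]-.518,Q[:,1]-.076)<.044);w=Q[m];print(len(w),w.min(0).round(3),w.max(0).round(3))
"
```

```text
-0.000,-0.002,-0.003,-1.1,1, -0.000,-0.003,0.060,-1.1,1, 
state 8.85 [0.4942 0.1113 0.217 ] -99.1 q6 -2.81 F [-0.19 -0.27 -0.17]
((0.5129677057266235, -0.030692026019096375), (0.2673613131046295, 0.16021490097045898), 87.39350128173828)
54 [0.512 0.036 0.088] [0.518 0.053 0.106]
```

Emit:
carry_out(
  motion=[0, -0.003, 0.02, 0, 1, 0, -0.003, 0.04, 0, 1, 0, -0.003, 0.054, 0, 1, 0, -0.003, 0.06, 0, 1, 0, -0.003, 0.06, 0, 1, 0, -0.003, 0.06, 0, 1],
)

```text
clock: 9.6
eef_pos: [0.4978, 0.1109, 0.1586]
eef_rot: [-2.03, 2.397, -0.0]
wrist_force: [0.0, 0.1, 0.4]
gripper_width: 0.004
```

```bash
python3 -c "
from plan import *
rows([pose(82,.006,.157),pose(82,.003,.157)]+[pose(82-7*i,-.0005,.157) for i in range(0,10)])"
```

```text
-0.000,-0.002,0.002,-1.5,1, -0.000,-0.005,0.002,-1.5,1, -0.000,-0.008,0.002,-1.5,1, -0.002,-0.012,0.002,5.5,1, -0.004,-0.017,0.002,12.5,1, -0.005,-0.021,0.002,19.5,1, -0.005,-0.025,0.002,26.5,1, -0.005,-0.030,0.002,33.5,1, -0.004,-0.034,0.002,40.5,1, -0.003,-0.038,0.002,47.5,1, -0.001,-0.042,0.002,54.5,1, 0.001,-0.046,0.002,61.5,1, 
state 9.6 [0.4978 0.1109 0.1586] -99.5 q6 -2.8 F [0.04 0.14 0.37]
```

Emit:
carry_out(
  motion=[0, -0.002, 0.002, -1.5, 1, 0, -0.005, 0.002, -1.5, 1, 0, -0.008, 0.002, -1.5, 1, -0.002, -0.012, 0.002, 5.5, 1, -0.004, -0.017, 0.002, 12.5, 1, -0.005, -0.021, 0.002, 19.5, 1, -0.005, -0.025, 0.002, 26.5, 1, -0.005, -0.03, 0.002, 33.5, 1, -0.004, -0.034, 0.002, 40.5, 1, -0.003, -0.038, 0.002, 47.5, 1, -0.001, -0.042, 0.002, 54.5, 1, 0.001, -0.046, 0.002, 61.5, 1],
)

```text
clock: 10.8
eef_pos: [0.543, 0.1023, 0.1563]
eef_rot: [0.511, -3.1, -0.0]
wrist_force: [-0.6, 0.7, -0.6]
gripper_width: 0.006
```

```bash
python3 -c "
from plan import *
rows([pose(19-6.5*i,-.0005,.157) for i in range(1,13)])"
```

```text
-0.002,-0.004,-0.001,6.2,1, -0.003,-0.008,-0.001,12.7,1, -0.004,-0.012,-0.001,19.2,1, -0.004,-0.016,-0.001,25.7,1, -0.004,-0.020,-0.001,32.2,1, -0.003,-0.024,-0.001,38.7,1, -0.002,-0.028,-0.001,45.2,1, -0.001,-0.032,-0.001,51.7,1, 0.001,-0.035,-0.001,58.2,1, 0.004,-0.039,-0.001,64.7,1, 0.006,-0.042,-0.001,71.2,1, 0.009,-0.045,-0.001,77.7,1, 
state 10.8 [0.543  0.1023 0.1563] -161.3 q6 -1.75 F [-0.61  0.69 -0.56]
```

Emit:
carry_out(
  motion=[-0.002, -0.004, -0.001, 6.2, 1, -0.003, -0.008, -0.001, 12.7, 1, -0.004, -0.012, -0.001, 19.2, 1, -0.004, -0.016, -0.001, 25.7, 1, -0.004, -0.02, -0.001, 32.2, 1, -0.003, -0.024, -0.001, 38.7, 1, -0.002, -0.028, -0.001, 45.2, 1, -0.001, -0.032, -0.001, 51.7, 1, 0.001, -0.035, -0.001, 58.2, 1, 0.004, -0.039, -0.001, 64.7, 1, 0.006, -0.042, -0.001, 71.2, 1, 0.009, -0.045, -0.001, 77.7, 1],
)

```text
clock: 12.0
eef_pos: [0.5493, 0.0567, 0.1575]
eef_rot: [1.546, 2.735, 0.001]
wrist_force: [0.7, 0.6, -1.7]
gripper_width: 0.005
```

```bash
python3 -c "
from plan import *
rows([pose(-59-6.6*i,-.0005,.157) for i in range(1,7)]+[pose(-98.6,.006,.157),pose(-98.6,.012,.157),pose(-98.6,.015,.190),pose(-98.6,.015,.22)])"
```

```text
-0.001,-0.004,0.001,6.6,1, -0.002,-0.008,0.000,13.2,1, -0.003,-0.012,0.000,19.8,1, -0.003,-0.016,0.000,26.4,1, -0.003,-0.021,0.000,33.0,1, -0.002,-0.025,0.000,39.6,1, -0.007,-0.020,0.000,39.6,1, -0.010,-0.015,0.000,39.6,1, -0.012,-0.013,-0.033,39.6,1, -0.012,-0.013,-0.063,39.6,1, 
state 12.0 [0.5493 0.0567 0.1575] 121.0 q6 -0.48 F [ 0.69  0.62 -1.74]
```

Emit:
carry_out(
  motion=[-0.001, -0.004, 0, 6.6, 1, -0.002, -0.008, 0, 13.2, 1, -0.003, -0.012, 0, 19.8, 1, -0.003, -0.016, 0, 26.4, 1, -0.003, -0.021, 0, 33, 1, -0.002, -0.025, 0, 39.6, 1, -0.002, -0.025, 0, 39.6, 1, -0.007, -0.02, 0, 39.6, 1, -0.01, -0.015, 0, 39.6, 1, -0.012, -0.013, -0.033, 39.6, 1, -0.012, -0.013, -0.063, 39.6, 1, -0.012, -0.013, -0.063, 39.6, 1],
)

```text
clock: 13.2
eef_pos: [0.5466, 0.04, 0.2238]
eef_rot: [2.371, 2.056, 0.007]
wrist_force: [-0.1, 0.6, 0.1]
gripper_width: 0.005
```

```bash
python3 -c "
from plan import *
rows([pose(82,.009,.22)])
from h import *
f=grab('scene');save('s4.png',f['color'][140:270,190:370],4)"
```

```text
0.064,-0.059,0.004,179.8,1, 
state 13.2 [0.5466 0.04   0.2238] 81.8 q6 0.17 F [-0.05  0.6   0.08]
```

View pics/s4.png

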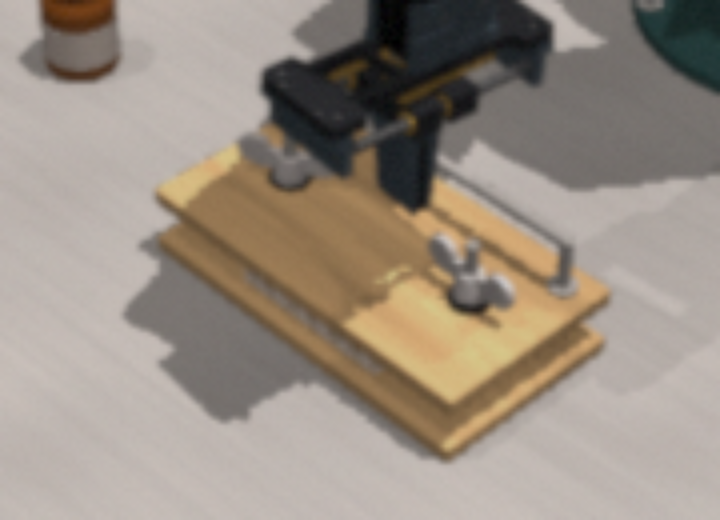

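The nut at (468,290) sits lower, with its wings again along the press's y axis and the press unmoved. One more half turn remains.

Emit:
carry_out(
  motion=[0.005, -0.005, 0, -7.5, 1, 0.01, -0.01, 0, -15, 1, 0.016, -0.015, 0, -22.5, 1, 0.021, -0.02, 0, -30, 1, 0.026, -0.025, 0, -37.5, 1, 0.032, -0.03, 0, -45, 1, 0.037, -0.035, 0, -52.5, 1, 0.042, -0.04, 0, -60, 1, 0.047, -0.045, 0, -67.5, 1, 0.053, -0.05, 0, -75, 1, 0.058, -0.055, 0, -82.5, 1, 0.063, -0.06, 0, -90, 1],
)

```text
clock: 14.45
eef_pos: [0.4934, 0.1111, 0.2192]
eef_rot: [-0.216, -3.133, 0.001]
wrist_force: [-0.3, 0.6, 0.6]
gripper_width: 0.006
```

Emit:
carry_out(
  motion=[0, 0, 0, -7.5, 1, 0, 0, 0, -15, 1, 0, 0, 0, -22.5, 1, 0, 0, 0, -30, 1, 0, 0, 0, -37.5, 1, 0, 0, 0, -45, 1, 0, 0, 0, -52.5, 1, 0, 0, 0, -60, 1, 0, 0, 0, -67.5, 1, 0, 0, 0, -75, 1, 0, 0, 0, -82.5, 1, 0, 0, 0, -89, 1],
)

```text
clock: 15.65
eef_pos: [0.4936, 0.1108, 0.2192]
eef_rot: [2.042, -2.386, -0.001]
wrist_force: [0.1, -0.5, 0.5]
gripper_width: 0.006
```

Emit:
carry_out(
  motion=[0, -0.003, 0.02, 0, 1, 0, -0.003, 0.04, 0, 1, 0, -0.003, 0.054, 0, 1, 0, -0.003, 0.06, 0, 1, 0, -0.003, 0.063, 0, 1, 0, -0.003, 0.063, 0, 1],
)

```text
clock: 16.25
eef_pos: [0.4968, 0.1104, 0.1572]
eef_rot: [2.035, -2.393, -0.0]
wrist_force: [-0.3, -0.1, 0.4]
gripper_width: 0.001
```

```bash
python3 -c "
from plan import *
rows([pose(82,.006,.155),pose(82,.003,.155)]+[pose(82-7*i,-.0005,.155) for i in range(0,10)])"
```

```text
-0.001,-0.003,0.002,-1.2,1, -0.001,-0.006,0.002,-1.2,1, -0.001,-0.009,0.002,-1.2,1, -0.003,-0.013,0.002,5.8,1, -0.004,-0.017,0.002,12.8,1, -0.005,-0.022,0.002,19.8,1, -0.006,-0.026,0.002,26.8,1, -0.005,-0.031,0.002,33.8,1, -0.005,-0.035,0.002,40.8,1, -0.003,-0.039,0.002,47.8,1, -0.001,-0.043,0.002,54.8,1, 0.001,-0.047,0.002,61.8,1, 
state 16.25 [0.4968 0.1104 0.1572] -99.2 q6 -2.81 F [-0.31 -0.11  0.37]
```

Emit:
carry_out(
  motion=[-0.001, -0.003, 0.002, -1.2, 1, -0.001, -0.006, 0.002, -1.2, 1, -0.001, -0.009, 0.002, -1.2, 1, -0.003, -0.013, 0.002, 5.8, 1, -0.004, -0.017, 0.002, 12.8, 1, -0.005, -0.022, 0.002, 19.8, 1, -0.006, -0.026, 0.002, 26.8, 1, -0.005, -0.031, 0.002, 33.8, 1, -0.005, -0.035, 0.002, 40.8, 1, -0.003, -0.039, 0.002, 47.8, 1, -0.001, -0.043, 0.002, 54.8, 1, 0.001, -0.047, 0.002, 61.8, 1],
)

```text
clock: 17.45
eef_pos: [0.5432, 0.1017, 0.1554]
eef_rot: [-0.509, 3.1, 0.0]
wrist_force: [-1.2, 0.3, -0.2]
gripper_width: 0.004
```

```bash
python3 -c "
from plan import *
rows([pose(19-6.5*i,-.0005,.155) for i in range(1,13)])"
```

```text
-0.001,-0.003,0.000,6.1,1, -0.003,-0.007,0.000,12.6,1, -0.004,-0.011,0.000,19.1,1, -0.004,-0.015,0.000,25.6,1, -0.004,-0.019,0.000,32.1,1, -0.003,-0.023,0.000,38.6,1, -0.002,-0.027,0.000,45.1,1, -0.001,-0.031,0.000,51.6,1, 0.001,-0.035,0.000,58.1,1, 0.004,-0.038,0.000,64.6,1, 0.006,-0.041,0.000,71.1,1, 0.009,-0.044,0.000,77.6,1, 
state 17.45 [0.5432 0.1017 0.1554] -161.4 q6 -1.75 F [-1.17  0.25 -0.23]
```

Emit:
carry_out(
  motion=[-0.001, -0.003, 0, 6.1, 1, -0.003, -0.007, 0, 12.6, 1, -0.004, -0.011, 0, 19.1, 1, -0.004, -0.015, 0, 25.6, 1, -0.004, -0.019, 0, 32.1, 1, -0.003, -0.023, 0, 38.6, 1, -0.002, -0.027, 0, 45.1, 1, -0.001, -0.031, 0, 51.6, 1, 0.001, -0.035, 0, 58.1, 1, 0.004, -0.038, 0, 64.6, 1, 0.006, -0.041, 0, 71.1, 1, 0.009, -0.044, 0, 77.6, 1],
)

```text
clock: 18.65
eef_pos: [0.5492, 0.0571, 0.1556]
eef_rot: [1.545, 2.734, 0.001]
wrist_force: [-0.2, 2.0, -0.6]
gripper_width: 0.006
```

```bash
python3 -c "
from plan import *
rows([pose(-59-4*i,-.0005,.155) for i in range(1,13)])"
```

```text
-0.001,-0.003,0.001,4.1,1, -0.002,-0.005,0.001,8.1,1, -0.002,-0.008,0.001,12.1,1, -0.003,-0.010,0.001,16.1,1, -0.003,-0.012,0.001,20.1,1, -0.004,-0.015,0.001,24.1,1, -0.004,-0.017,0.001,28.1,1, -0.004,-0.020,0.001,32.1,1, -0.003,-0.022,0.001,36.1,1, -0.003,-0.025,0.001,40.1,1, -0.002,-0.027,0.001,44.1,1, -0.001,-0.030,0.001,48.1,1, 
state 18.65 [0.5492 0.0571 0.1556] 121.1 q6 -0.48 F [-0.15  1.99 -0.6 ]
```

Emit:
carry_out(
  motion=[-0.001, -0.003, 0.001, 4.1, 1, -0.002, -0.005, 0.001, 8.1, 1, -0.002, -0.008, 0.001, 12.1, 1, -0.003, -0.01, 0.001, 16.1, 1, -0.003, -0.012, 0.001, 20.1, 1, -0.004, -0.015, 0.001, 24.1, 1, -0.004, -0.017, 0.001, 28.1, 1, -0.004, -0.02, 0.001, 32.1, 1, -0.004, -0.021, 0.001, 34, 1, -0.003, -0.022, 0.001, 36.1, 1, -0.003, -0.022, 0.001, 36.1, 1],
)

```text
clock: 19.75
eef_pos: [0.5318, 0.0431, 0.1546]
eef_rot: [2.312, 2.126, 0.001]
wrist_force: [1.3, -0.7, 0.4]
gripper_width: 0.006
```

```bash
python3 -c "
from plan import *
rows([pose(x,-.0005,.155) for x in (-96,-97,-98,-99,-100,-101)])"
```

```text
-0.001,-0.001,-0.000,1.2,1, -0.001,-0.001,-0.000,2.2,1, -0.001,-0.002,-0.000,3.2,1, -0.002,-0.002,-0.000,4.2,1, -0.002,-0.003,-0.000,5.2,1, -0.002,-0.004,-0.000,6.2,1, 
state 19.75 [0.5318 0.0431 0.1546] 85.2 q6 0.12 F [ 1.32 -0.71  0.39]
```

Emit:
carry_out(
  motion=[-0.001, -0.001, 0, 1.2, 1, -0.001, -0.001, 0, 2.2, 1, -0.001, -0.002, 0, 3.2, 1, -0.001, -0.002, 0, 3.2, 1],
)

```text
clock: 20.15
eef_pos: [0.5293, 0.0424, 0.1543]
eef_rot: [2.371, 2.061, -0.0]
wrist_force: [1.8, -1.1, 0.9]
gripper_width: 0.005
```

Emit:
carry_out(
  motion=[0, -0.001, 0, 1, 1, 0, -0.001, 0, 1, 1],
)

```text
clock: 20.35
eef_pos: [0.5282, 0.0425, 0.1542]
eef_rot: [-2.389, -2.04, 0.0]
wrist_force: [1.2, 0.5, 0.5]
gripper_width: 0.003
```

Emit:
carry_out(
  motion=[0, -0.001, 0, 1, 1, 0, -0.001, 0, 1, 1],
)

```text
clock: 20.55
eef_pos: [0.5273, 0.0427, 0.1542]
eef_rot: [-2.407, -2.019, 0.0]
wrist_force: [0.8, -0.6, 0.4]
gripper_width: 0.004
```

Emit:
carry_out(
  motion=[0, -0.001, 0, 1, 1, 0, -0.001, 0, 1, 1],
)

```text
clock: 20.75
eef_pos: [0.5269, 0.0427, 0.1544]
eef_rot: [2.424, 1.997, 0.001]
wrist_force: [4.7, -4.1, -1.7]
gripper_width: 0.006
```

Emit:
carry_out(
  motion=[0, -0.001, 0, 1, 1, 0, -0.001, 0, 1, 1],
)

```text
clock: 20.95
eef_pos: [0.5264, 0.0428, 0.1546]
eef_rot: [2.44, 1.975, 0.003]
wrist_force: [7.7, -6.6, -3.5]
gripper_width: 0.004
```

The force climbed from about 1 N to 10 N over the last 2 mm of commanded travel, so the nut has reached its soft stop. I'll back off, lift clear and check.

Emit:
carry_out(
  motion=[0, 0.003, 0, 0, 1, -0.002, 0.008, 0, 0, 1, -0.004, 0.014, 0, 0, 1, -0.004, 0.014, 0, 0, 1, -0.004, 0.014, -0.03, 0, 1, -0.004, 0.014, -0.07, 0, 1, -0.004, 0.014, -0.11, 0, 1, -0.004, 0.014, -0.15, 0, 1, -0.004, 0.014, -0.15, 0, 1, -0.004, 0.014, -0.15, 0, 1],
)

```text
clock: 21.95
eef_pos: [0.5383, 0.0363, 0.3046]
eef_rot: [2.44, 1.977, 0.002]
wrist_force: [-0.2, -0.3, 0.1]
gripper_width: 0.004
```

```bash
python3 -c "
from plan import *
rows([])
from h import *
f=grab('scene');save('s5.png',f['color'][140:270,190:370],4)
P=cloud(f)
Q=P[140:270,190:370].reshape(-1,3)
m=(Q[:,2]>.086)&(Q[:,2]<.115)&(np.hypot(Q[:,0]-.518,Q[:,1]-.076)<.046);w=Q[m]
for s in (w[w[:,1]>.095],w[w[:,1]<.057]):
  print(len(s),s.mean(0).round(4),s.max(0).round(3),np.degrees(np.arctan2(*(s.mean(0)[:2]-C)[::-1])))
"
```

```text
state 21.95 [0.5383 0.0363 0.3046] 78.0 q6 0.23 F [-0.21 -0.31  0.09]
23 [0.5223 0.1071 0.0908] [0.526 0.117 0.095] 82.18601306634325
17 [0.5154 0.0501 0.0916] [0.52  0.057 0.094] -95.72256474557643
```

View pics/s5.png

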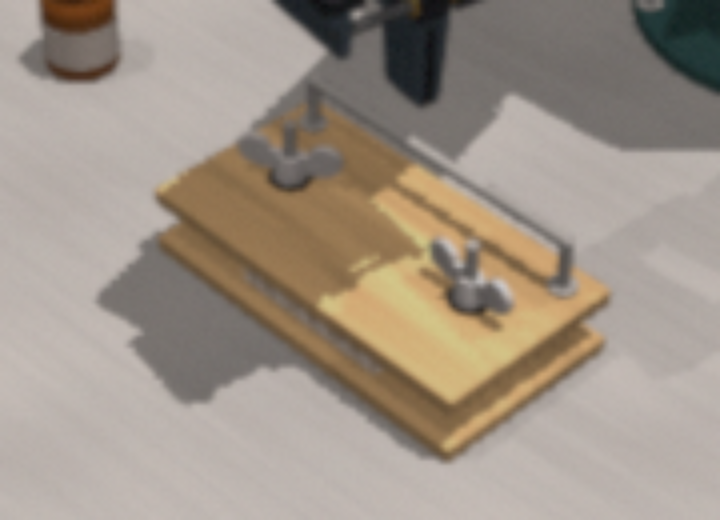

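The nut at (468,290) is down. Its wing tops measure 0.095 m and the wings lie at 82° and -96°, against about 83° and -97° expected at home. The press is in place and the hand is well clear.

```bash
python3 -c "
from plant import order
print(order.close_job())"
```

```text
the job is handed in; nothing more can be done
None
```

The loose wing nut is home on its washer, and the job is handed in at about 22 s of the 67 s allowed. I turned it with three clockwise strokes of up to half a turn, pushing the wings from behind with shut fingertips. The nut was never between the fingers.

- **Force:** pushing took about 1–2 N. At the end the force rose to about 10 N while the fingers barely advanced, so the nut had reached its soft stop. Both are below the 25 N limit.
- **Nut position:** after the fingers were withdrawn, the wing tops measured 0.095 m, which is the height when home. The wings lay at 82° and -96°, against about 83° and -97° expected at home.
- **Press:** in the pictures it did not move.
- **Hand:** it ended with the fingertips more than 100 mm above everything, and the wrist force was near zero.
- **Mismatches and gaps:**
  - The stop came a few degrees later by finger position than I had worked out, which is within the 2 mm calibration.
  - A mid-run fit of the press outline came out short because the arm hid part of it.
  - I did not measure the jar, name stand and scoop again; the arm never went near them at their height.

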